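# Draw a phone back out of the rack and tip it over the parts tray

## Robot

A 6-joint arm with a two-finger parallel gripper is mounted at the origin on a cart in front of the work surface, level with it; the furniture and walls round the work are solid. World frame = base frame: x ahead of the robot, y to its left, z up, the work surface at z = 0. Lengths are in m, angles in rad, forces in N, time in s.
With the tool pointing down it reaches from about 0.25 to 0.775 m from the base axis. Payload 4 kg.
Tool frame: the origin (TCP) lies between the finger pads; the fingertips stand 14 mm ahead of it and the grasp point (between the pads) lies 5 mm behind it; z points along the fingers, y is the line along which they close (so a half turn about z gives the same grasp; the last joint's range is limited). The gripper opens to 94 mm and grips with 3 to 60 N. Pads are 16 mm wide; open, the fingers measure 119 mm over their backs; the gripper's body (75 mm by 177 mm) begins 78 mm behind the grasp point.
Start: joints at [-1.259, 0.087, 1.371, -0, 1.684, -0.103], TCP at [0.222, -0.503, 0.22] pointing down, gripper open.
Joint ranges: [-3.1, 3.1], [-0.76, 2.03], [0.27, 2.55], [-1.08, 4.22], [0.17, 2.65], [-2.57, 2.57]. Speed limits (rad/s): [2.79, 2.79, 3.14, 3.14, 3.14, 3.14].

## Interface

Orientations are given as a unit quaternion [x, y, z, w].
In Python, from plant import monitor, eyes, finish_job gives the robot as it stands.
- The arm moves only by the tool play_rows, never from a script. Its argument "motion" is one flat list of numbers, 7 for each row, row after row: the opening in per cent of the stroke, from 0 (shut) to 100 (fully open), then the shift along the tool's x, y, z in cm, then the turn, a rotation vector about the tool's x, y, z in degrees. A call has 1 to 5 rows; each row is the pose to reach, as a shift and turn from the pose commanded when the call began, along the tool's axes at that moment; what a row does not reach only later rows make up. A row lasts 1/12 s, in which the tool goes at most 41.7 mm and 7.16 degrees, less where a joint would pass 70% of its speed; a pose out of reach is approached as far as the arm can. A call with a gripper value outside its range is refused whole. The fingers move at their own pace and stop on an object; "squeeze" is the grip in N (left out, the last holds). Time passes only in rows, so rows that repeat a pose let the fingers close. It gives the time, the measured TCP pose, the force, the opening and the grip force at its end, in the units of the state.
- monitor.get_obs(): the state, without advancing time (a new reading comes with each control period).
- eyes.snapshot(name): name is "scene" or "top" or "wrist"; returns (picture, depth): 420x560x3 uint8, blue, green, red; 420x560 float32, m along the optical axis (not along the pixel's ray), 0 where there is no reading.
- eyes.camera_params(name): a dict with "mtx" (3x3 intrinsics, pixels), "k1" (the pictures are not rectified: a ray, as slopes to the right and down, at radius r is drawn at 1 + k1 r^2 times it, then the intrinsics apply), "xyz" and "orientation" of the camera in the world; the wrist camera has in their place "T_tool_cam" (4x4, takes a point from camera to tool coordinates, whose origin is the TCP and whose axes are the flange's). Camera axes: x right, y down, z forward; pixel columns grow to the right and rows downward; lengths in m; the calibration is good to about 2 mm. A picture is of the moment at which its call begins: read the wrist's pose just before it. camera_params takes no time and is no camera call.
- finish_job(): hands the job in; it is judged then, once.
The state is a dict: "clock": time; "q": joint angles; "qvel": joint speeds; "joint_torque": joint torques, N m; "eef_pos": TCP position; "tcp_rot": TCP orientation; "contact_force": force on the tool from outside, world axes, zero at the start; "moment": the same for the moment, N m; "finger_gap": opening from 0.0 (shut) to 1.0 (fully open); "gripper_force": force on a finger pad.
Only numpy, scipy, OpenCV 4.12 (cv2) and the standard library are available. Lean on these libraries where they do the work, as an engineer would, in place of code of your own. Each camera call takes 0.05 s, during which the arm holds its last target. There are 200 camera calls.

## Task

One of the three phone backs standing in the rack still has its circuit board inside; the other two are empty. Draw that one straight up out of its slot, carry it to the white parts tray and tip it well forward, about 45 degrees or more, so that its open board side slants down at the tray and loose screws would fall into it. Finish while still holding it there, raised clear above the middle of the tray; leave the other two standing in the rack and do not shift the tray.

Things in the scene. Friction and masses are not known exactly. Their poses are not given: they have to be found in the camera images.
- phone_back_b: phone back to take, only one with a circuit board; 112 x 54 x 6 mm (details to 9), about 32 g. Origin: middle of its closed back face. Own x: along the 112 mm length, up as it stands; y: along the 54 mm width; z: out of the board side, in the rack level, roughly towards the robot. Stands with top 120 and origin 64 mm above the bench, loose in its slot (leans up to 6 degrees); take by its long edges
- lower_end (a point): middle of the lower short end of that phone back (56 mm from its origin along own -x, 3 mm along own z)
- phone_back_a: an empty black phone back, 112 x 54 x 6 mm, standing in another slot in the same way; stays there. Origin and axes as above
- phone_back_c: a larger empty black phone back, 124 x 60 x 6 mm, standing in another slot (top 132 mm above the bench); stays there. Origin and axes as above
- rack: fixed grey rack, base 190 x 90 x 8 mm; three slots in a row along own x, at x = -60, 0, +60 mm, each 10 mm wide between walls 70 mm long (own y) with tops 45 mm above the bench; slot floor 8 mm above it. Origin: centre of underside; x roughly away from the robot. Which phone stands in which slot varies
- parts_tray: white open tray, 101 mm (own x) by 181 mm (own y), rim 27 mm above the bench, empty, loose (150 g). Origin: centre of its underside
Things that resemble listed ones, but are neither listed nor needed, are in the scene too. What is shaped like the phone_back_b but blue is not meant.

How it is judged:
On the way:
1. the phone back with the board is held by the fingers, drawn out upright (within 30 degrees): its lower end above the slot walls, touching the rack no more (height (world z) of lower_end above 0.05 m and angle between phone_back_b's own x axis and vertical below 0.53 rad and contact force between phone_back_b and the fingers above 0.5 N and contact force between phone_back_b and rack below 0.1 N), for 0.1 s.
At the end, for the whole second after the job is handed in: Phone back with board held still, touching no tray or rack: within 60 mm of the tray's middle in plan, middle over 100 and lower end over 40 mm above the bench, board side 30+ degrees downward; the other two stand in their slots (moved under 20 mm, lean under 14 degrees); tray moved under 30 mm (contact force between phone_back_b and the fingers above 0.5 N and angle between phone_back_b's own z axis and vertical above 2.09 rad and horizontal distance between phone_back_b and parts_tray below 0.06 m and height (world z) of phone_back_b above 0.1 m and height (world z) of lower_end above 0.04 m and contact force between phone_back_b and parts_tray below 0.1 N and contact force between phone_back_b and rack below 0.1 N and linear speed of phone_back_b below 0.05 m/s and distance of each of phone_back_a, phone_back_c from where it was at the start of the episode below 0.02 m and angle between each of phone_back_a, phone_back_c's own x axis and vertical below 0.25 rad and distance of parts_tray from where it was at the start of the episode below 0.03 m); the arm keeps its last pose, push and grip.
It fails at once if another phone back pulled or knocked out of its slot (distance of any of phone_back_a, phone_back_c from where it was at the start of the episode above 0.03 m).
It fails at once if the parts tray pushed away (distance of parts_tray from where it was at the start of the episode above 0.05 m).
It also fails if it takes over 40 s, if anything falls off the work surface, if the arm or the gripper's body presses on something with over 40 N, if the wrist force passes 120 N, or if a joint passes its speed limit or range.

## Working session

There is one attempt and no reset: what is moved stays moved. The work goes in short steps, Python scripts to look and compute and a tool call to move; the robot and the scene stay as the last step left them, time stands still between calls to the robot, and variables do not carry over. Pictures are saved under pics/ and viewed, at most 10 in all, crops included, and the job is handed in when it is done.

Besides the shell and the picture viewer there is one more tool, called after "Call:" in YAML: its name, and indented under it one key for each argument. play_rows: Moves the arm, as the interface text tells. Its arguments: {"type":"object","properties":{"motion":{"type":"array"},"squeeze":{"type":"number"}},"required":["motion"]}

```bash
ls; mkdir -p pics; cat > h.py <<'E'
import numpy as np, cv2
from scipy.spatial.transform import Rotation as R
from plant import monitor, eyes, finish_job
def cam(name,obs=None):
    p=eyes.camera_params(name); K=np.array(p['mtx']); k1=p['k1']
    if name=='wrist':
        T=np.eye(4);T[:3,:3]=R.from_quat(obs['tcp_rot']).as_matrix();T[:3,3]=obs['eef_pos'];T=T@np.array(p['T_tool_cam'])
    else:
        T=np.eye(4);T[:3,:3]=R.from_quat(p['orientation']).as_matrix();T[:3,3]=p['xyz']
    return K,k1,T
def world(c,D):
    K,k1,T=c
    h,w=D.shape;v,u=np.mgrid[:h,:w].astype(float)
    pts=np.stack([u,v],-1).reshape(-1,1,2)
    n=cv2.undistortPoints(pts,K,np.array([k1,0,0,0,0.]),None,None,None).reshape(h,w,2)
    P=np.dstack([n[...,0]*D,n[...,1]*D,D])
    W=P@T[:3,:3].T+T[:3,3]; W[D<=0]=np.nan
    return W
E
python3 - <<'E'
from h import *
o=monitor.get_obs();print(o['clock'],o['eef_pos'],o['tcp_rot'])
for n in ['scene','top']:
    im,d=eyes.snapshot(n);cv2.imwrite(f'pics/{n}0.png',im);W=world(cam(n),d);np.save(f'{n}0.npy',W)
    print(n,cam(n)[2].round(3).tolist(),np.isnan(W).mean())
E
```

```text
pics
0.0 [ 0.22150166 -0.50286222  0.21830418] [ 9.78570896e-01  2.05907251e-01 -1.06630182e-04 -1.09268649e-03]
scene [[-0.868, -0.348, 0.354, 0.178], [-0.496, 0.623, -0.605, 0.584], [-0.01, -0.701, -0.713, 0.76], [0.0, 0.0, 0.0, 1.0]] 0.00413265306122449
top [[0.013, -0.986, 0.164, 0.359], [-1.0, -0.01, 0.016, -0.008], [-0.014, -0.164, -0.986, 1.027], [0.0, 0.0, 0.0, 1.0]] 0.0038903061224489794
```

View pics/scene0.png

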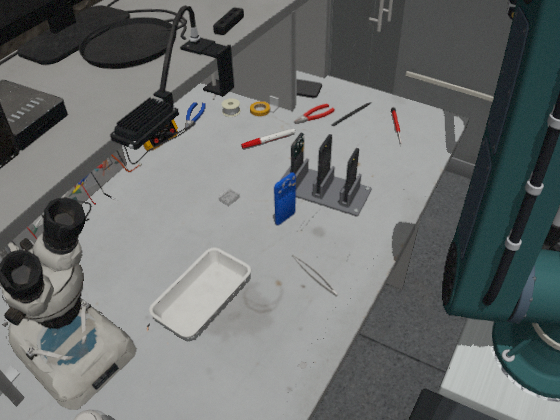

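View pics/top0.png

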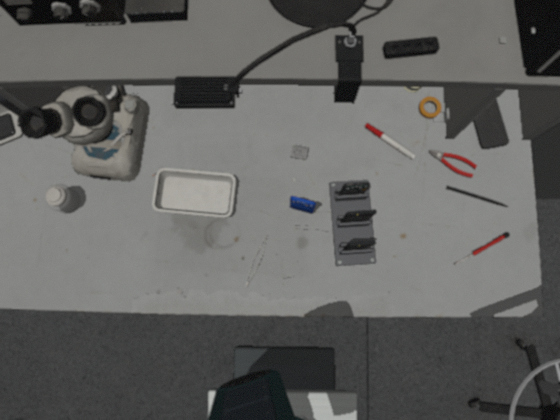

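The top view shows the rack at about (352,222). Its three phone backs are at (352,188), (357,215) and (357,243), the blue decoy is at (305,204) and the tray is at (195,192). Next I'll measure the rack region and enlarge it.

```bash
python3 - <<'E'
from h import *
a=cv2.imread('pics/scene0.png')[120:220,265:385];b=cv2.imread('pics/top0.png')[172:272,310:400]
a=cv2.resize(a,None,fx=3.6,fy=3.6,interpolation=2);b=cv2.resize(b,None,fx=3.6,fy=3.6,interpolation=2)
a=cv2.convertScaleAbs(a,alpha=1.8,beta=20);b=cv2.convertScaleAbs(b,alpha=1.8,beta=20)
cv2.imwrite('pics/crop0.png',np.hstack([a,b]))
W=np.vstack([np.load('top0.npy').reshape(-1,3),np.load('scene0.npy').reshape(-1,3)])
nt=420*560
im=cv2.imread('pics/top0.png').reshape(-1,3)
W=W[:nt]
def rep(m,n):
    r=cv2.minAreaRect(W[m][:,:2].astype(np.float32));print(n,m.sum(),W[m].mean(0).round(4),'rect',np.round(r[0],4),np.round(r[1],4),round(r[2],1))
x,y,z=W.T
reg=(x>.2)&(x<.6)&(y<-.08)&(y>-.35)
# rack base
rep(reg&(z>.003)&(z<.015)&(y<-.16),'base')
m=reg&(z>.085)
from scipy.cluster.hierarchy import fclusterdata
P=W[m]; l=fclusterdata(P,.02,'distance')
for i in set(l):
    Q=P[l==i]; T=Q[Q[:,2]>Q[:,2].max()-.02]
    print(i,len(Q),Q[:,2].max().round(4),T.mean(0).round(4),[np.round(v,4) for v in cv2.minAreaRect(T[:,:2].astype(np.float32))], T[:,1].min().round(4),T[:,1].max().round(4))
tm=(im.min(1)>120)&(x>.25)&(x<.55)&(y>.05)&(y<.4)&(z>.02)&(z<.04)
rep(tm,'tray rim')
E
```

```text
base 1133 [ 0.477  -0.2117  0.0064] rect [ 0.4552 -0.2548] [0.1896 0.2886] 90.0
1 135 0.1234 [ 0.4588 -0.1552  0.1178] [array([ 0.4592, -0.1559]), array([0.007 , 0.0528]), np.float64(3.9819)] -0.182 -0.1295
2 184 0.1248 [ 0.5774 -0.1454  0.117 ] [array([ 0.5778, -0.1464]), array([0.0096, 0.0524]), np.float64(4.2294)] -0.1727 -0.1201
3 206 0.1348 [ 0.5184 -0.152   0.1289] [array([ 0.5193, -0.1535]), array([0.0081, 0.0594]), np.float64(4.6916)] -0.1831 -0.1239
tray rim 247 [0.5333 0.197  0.0278] rect [0.5361 0.2032] [0.1784 0.0273] 89.9
```

View pics/crop0.png

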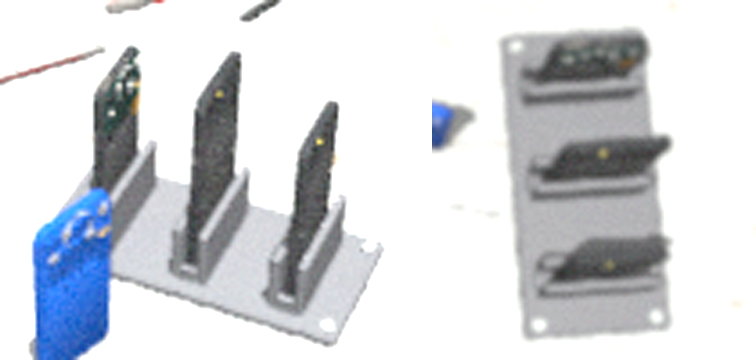

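The two views agree: the far phone back, scene (298,150) / top (352,188), shows the green board. The other two are plain black with one gold dot each, the middle one is the larger (c), and the one at (285,198) is the blue decoy. I take the far one. Now I'll measure its lean, the tray and any obstacles on the path.

```bash
python3 - <<'E'
from h import *
Wt=np.load('top0.npy');Ws=np.load('scene0.npy')
for n,W in (('top',Wt),('scene',Ws)):
    P=W.reshape(-1,3);x,y,z=P.T
    t=(x>.38)&(x<.6)&(y>.08)&(y<.35)&(z>.017)&(z<.04)
    r=cv2.minAreaRect(P[t][:,:2].astype(np.float32));print(n,'tray',t.sum(),np.round(r[0],4),np.round(r[1],4),r[2],np.percentile(z[t],95).round(3))
    b=(x>.45)&(x<.5)&(y>0)&(y<.06);print(' bench z',np.median(z[b]).round(4))
    q=(x>.555)&(x<.6)&(y>-.19)&(y<-.1)&(z>.06)
    for lo,hi in((.06,.08),(.08,.1),(.1,.115),(.115,.13)):
        k=q&(z>lo)&(z<hi)
        if k.sum()>5: print('  b z',lo,k.sum(),P[k].mean(0).round(4),'x',np.percentile(x[k],[2,98]).round(4),'y',np.percentile(y[k],[2,98]).round(4))
    for ax in range(-2,4):
        k=(x>.35)&(x<.68)&(y>ax*.1)&(y<ax*.1+.1); k2=(x>=.68)&(x<.8)&(y>ax*.1)&(y<ax*.1+.1)
        print('  ymin',ax*.1,'zmax near',np.nanmax(z[k]).round(3),'far',np.nanmax(z[k2]).round(3))
o=monitor.get_obs();M=R.from_quat(o['tcp_rot'])
t=np.array([.578,-.147,.22]); print('shift cm',M.inv().apply(t-o['eef_pos'])*100,'tool axes',M.as_matrix().round(3).tolist())
E
```

```text
top tray 476 [0.5666 0.2022] [0.1807 0.0785] 86.08145141601562 0.031
 bench z -0.0
  b z 0.06 55 [ 0.5759 -0.1455  0.071 ] x [0.574  0.5785] y [-0.1725 -0.12  ]
  b z 0.08 36 [ 0.5754 -0.1413  0.0906] x [0.5734 0.579 ] y [-0.1723 -0.1202]
  b z 0.1 50 [ 0.575  -0.1434  0.108 ] x [0.5727 0.579 ] y [-0.1703 -0.1202]
  b z 0.115 103 [ 0.578  -0.1469  0.1187] x [0.5736 0.5826] y [-0.1717 -0.125 ]
  ymin -0.2 zmax near 0.135 far 0.38
  ymin -0.1 zmax near 0.114 far 0.403
  ymin 0.0 zmax near 0.325 far 0.398
  ymin 0.1 zmax near 0.321 far 0.321
  ymin 0.2 zmax near 0.032 far 0.295
  ymin 0.30000000000000004 zmax near 0.313 far 0.31
scene tray 663 [0.5603 0.2023] [0.1837 0.0802] 89.61038970947266 0.03
 bench z -0.0002
  b z 0.06 96 [ 0.5729 -0.1385  0.07  ] x [0.5706 0.5768] y [-0.1677 -0.1182]
  b z 0.08 92 [ 0.5725 -0.1385  0.0903] x [0.5698 0.5766] y [-0.1688 -0.1186]
  b z 0.1 86 [ 0.5722 -0.1395  0.1081] x [0.5695 0.5768] y [-0.1715 -0.1187]
  b z 0.115 76 [ 0.5746 -0.1435  0.1187] x [0.5695 0.5797] y [-0.1675 -0.122 ]
  ymin -0.2 zmax near 0.135 far 0.372
  ymin -0.1 zmax near 0.115 far 0.403
  ymin 0.0 zmax near 0.327 far 0.399
  ymin 0.1 zmax near 0.32 far 0.321
  ymin 0.2 zmax near 0.032 far 0.295
  ymin 0.30000000000000004 zmax near 0.312 far 0.309
shift cm [ 46.97133788 -18.20922879  -0.11402509] tool axes [[0.915, 0.403, -0.001], [0.403, -0.915, 0.002], [0.0, -0.002, -1.0]]
```

Call:
play_rows:
  motion: [100, 3.6, -1.4, 0, 0, 0, 0, 100, 7.2, -2.8, 0, 0, 0, 0, 100, 10.8, -4.2, 0, 0, 0, 0, 100, 14.4, -5.6, 0, 0, 0, 0, 100, 18, -7, 0, 0, 0, 0]
  squeeze: 20

```text
clock: 0.52
eef_pos: [0.3589, -0.3652, 0.2189]
tcp_rot: [0.979, 0.206, -0.0, -0.0]
contact_force: [-0.2, -0.4, 0.3]
finger_gap: 0.996
gripper_force: 0.0
```

```bash
cat >> h.py <<'E'
def go(t,Mt=None):
    o=monitor.get_obs();M=R.from_quat(o['tcp_rot'])
    print('t',o['clock'],'p',np.round(o['eef_pos'],4),'q',np.round(o['q'],2),'gap',o['finger_gap'],'gf',o['gripper_force'],'F',np.round(o['contact_force'],1))
    print('shift cm',(M.inv().apply(np.array(t)-o['eef_pos'])*100).round(2))
    if Mt is not None: print('turn deg',np.degrees((M.inv()*R.from_matrix(Mt)).as_rotvec()).round(2))
def down(a,tilt=0):  # tool x at yaw a (deg), tool tipped forward
    c,s=np.cos(np.radians(a)),np.sin(np.radians(a))
    return np.array([[c,s,0],[s,-c,0],[0,0,-1]])@R.from_euler('y',tilt,degrees=True).as_matrix()
E
python3 - <<'E'
from h import *
go([.576,-.1463,.2],down(4.2))
P=np.load('scene0.npy').reshape(-1,3)
P=np.vstack([P,np.load('top0.npy').reshape(-1,3)]);x,y,z=P.T
t=(x>.45)&(x<.68)&(y>.08)&(y<.32)&(z>.017)&(z<.04)
print(np.percentile(x[t],[1,99]),np.percentile(y[t],[1,99]))
for lo in np.arange(-.2,.45,.05):
    k=(z>.15)&(x>.3)&(y>lo)&(y<lo+.05)
    if k.any():print(round(lo,2),'min x',x[k].min().round(3),'z range',z[k&(x<x[k].min()+.1)].min().round(3),z[k&(x<x[k].min()+.1)].max().round(3))
E
```

```text
t 0.5167 p [ 0.3589 -0.3652  0.2189] q [-0.9   0.    1.46  0.    1.68  0.25] gap 0.9962573179269681 gf 0.0 F [-0.2 -0.4  0.3]
shift cm [ 28.69 -11.3    1.9 ]
turn deg [-0.04  0.02 19.53]
[0.52269672 0.63136306] [0.11173299 0.29229168]
-0.2 min x 0.715 z range 0.267 0.316
-0.15 min x 0.707 z range 0.197 0.38
-0.1 min x 0.708 z range 0.196 0.401
-0.05 min x 0.715 z range 0.265 0.403
-0.0 min x 0.695 z range 0.267 0.399
0.05 min x 0.663 z range 0.268 0.378
0.1 min x 0.661 z range 0.288 0.321
0.15 min x 0.662 z range 0.266 0.321
0.2 min x 0.715 z range 0.265 0.295
0.25 min x 0.713 z range 0.265 0.295
0.3 min x 0.63 z range 0.171 0.313
0.35 min x 0.631 z range 0.154 0.312
0.4 min x 0.61 z range 0.155 0.314
```

Call:
play_rows:
  motion: [100, 3.6, -1.4, 0, 0, 0, 0, 100, 7.2, -2.8, 0, 0, 0, 0, 100, 10.8, -4.2, 0, 0, 0, 0, 100, 14.4, -5.6, 0, 0, 0, 6, 100, 18, -7, 0, 0, 0, 12]

```text
clock: 0.93
eef_pos: [0.4955, -0.2284, 0.219]
tcp_rot: [0.995, 0.1, -0.0, -0.0]
contact_force: [1.1, -0.7, -0.7]
finger_gap: 1.001
gripper_force: 0.0
```

```bash
python3 -c "
from h import *
go([.576,-.1463,.2],down(4.2))"
```

```text
t 0.9333 p [ 0.4955 -0.2284  0.219 ] q [-0.54  0.08  1.38 -0.    1.68  0.83] gap 1.000725626769671 gf 0.0 F [ 1.1 -0.7 -0.7]
shift cm [ 9.52 -6.44  1.89]
turn deg [-0.02  0.04  7.29]
```

Call:
play_rows:
  motion: [100, 3.2, -2.1, 0, 0, 0, 3, 100, 6.4, -4.3, 0, 0, 0, 7.3, 100, 9.5, -6.4, 1, 0, 0, 7.3, 100, 9.5, -6.4, 1.9, 0, 0, 7.3, 100, 9.5, -6.4, 1.9, 0, 0, 7.3]

```text
clock: 1.35
eef_pos: [0.5741, -0.1461, 0.1969]
tcp_rot: [0.999, 0.041, -0.003, -0.001]
contact_force: [-0.3, -1.0, -0.7]
finger_gap: 0.999
gripper_force: 0.0
```

```bash
python3 - <<'E'
from h import *
go([.576,-.1463,.077],down(4.2))
o=monitor.get_obs();im,d=eyes.snapshot('wrist');cv2.imwrite('pics/w1.png',im)
c=cam('wrist',o);W=world(c,d).reshape(-1,3);x,y,z=W.T
q=(x>.55)&(x<.605)&(y>-.19)&(y<-.1)&(z>.07)&(z<.13)
for lo,hi in((.07,.1),(.1,.115),(.115,.13)):
    k=q&(z>lo)&(z<hi)
    if k.sum()>5: print(lo,k.sum(),W[k].mean(0).round(4),np.percentile(x[k],[2,98]).round(4),np.percentile(y[k],[2,98]).round(4),cv2.minAreaRect(W[k][:,:2].astype(np.float32)))
E
```

```text
t 1.35 p [ 0.5741 -0.1461  0.1969] q [-0.34  0.19  1.3  -0.    1.66  1.14] gap 0.9990454153294206 gf 0.0 F [-0.3 -1.  -0.7]
shift cm [ 0.26  0.06 11.98]
turn deg [-0.12  0.34  0.48]
0.07 483 [ 0.5812 -0.1453  0.0855] [0.5793 0.5832] [-0.1704 -0.12  ] ((0.581142246723175, -0.1452920287847519), (0.0010876599699258804, 0.053153932094573975), 4.283818244934082)
0.1 332 [ 0.581  -0.1449  0.1077] [0.5776 0.5831] [-0.1711 -0.1192] ((0.577105700969696, -0.14528998732566833), (0.009051158092916012, 0.05345509201288223), 4.0478644371032715)
0.115 659 [ 0.5781 -0.1456  0.1187] [0.5727 0.5825] [-0.1695 -0.1217] ((0.5770671367645264, -0.14574164152145386), (0.008882489986717701, 0.0514242947101593), 4.309103012084961)
```

View pics/w1.png

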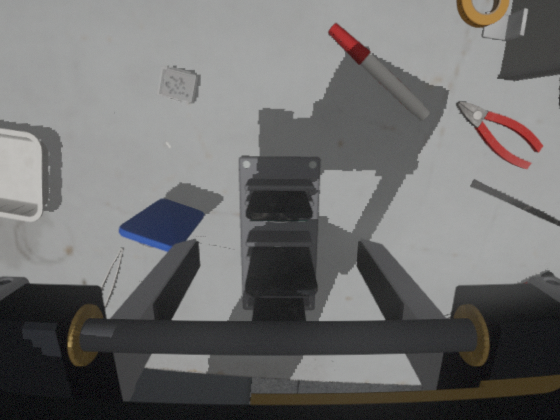

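The wrist view shows the far phone's dark back at (280,205), the rack at (280,230) and the open fingers on either side at (185,270) and (375,270). The measured position is (0.578,-0.1455) with top at 0.12, which agrees with the earlier reading. Descending.

Call:
play_rows:
  motion: [100, 0.3, 0, 3, 0, 0, 0.4, 100, 0.3, 0, 6, 0, 0.3, 0.4, 100, 0.3, 0, 9, 0, 0.3, 0.4, 100, 0.3, 0, 12, 0, 0.3, 0.4, 100, 0.3, 0, 12, 0, 0.3, 0.4]

```text
clock: 1.82
eef_pos: [0.5721, -0.1481, 0.0736]
tcp_rot: [0.999, 0.034, -0.004, -0.002]
contact_force: [-1.9, 0.2, -1.8]
finger_gap: 1.004
gripper_force: 0.0
```

Call:
play_rows:
  motion: [45, 0, 0, 0, 0, 0, 0, 45, 0, 0, 0, 0, 0, 0, 45, 0, 0, 0, 0, 0, 0, 45, 0, 0, 0, 0, 0, 0, 45, 0, 0, 0, 0, 0, 0]
  squeeze: 25

```text
clock: 2.23
eef_pos: [0.5788, -0.1484, 0.0828]
tcp_rot: [0.999, 0.035, 0.004, 0.001]
contact_force: [-0.3, -0.4, -0.2]
finger_gap: 0.682
gripper_force: 0.0
```

Call:
play_rows:
  motion: [64, -0.1, -0.25, 0, 0, 0, 0, 64, -0.1, -0.25, 0, 0, 0, 0, 64, -0.1, -0.25, 0, 0, 0, 0, 64, -0.1, -0.25, 0, 0, 0, 0]

```text
clock: 2.57
eef_pos: [0.5765, -0.1453, 0.0805]
tcp_rot: [0.999, 0.036, 0.003, -0.0]
contact_force: [0.9, 0.2, -0.6]
finger_gap: 0.644
gripper_force: 0.0
```

```bash
python3 -c "
from h import *
go([.577,-.1457,.077],down(4.2))"
```

```text
t 2.5667 p [ 0.5765 -0.1453  0.0805] q [-0.34  0.25  1.47  0.    1.42  1.16] gap 0.6436420028882479 gf 0.0 F [ 0.9  0.2 -0.6]
shift cm [0.04 0.04 0.35]
turn deg [ 0.01 -0.31 -0.12]
```

Position is good, so I close fully.

Call:
play_rows:
  motion: [30, 0, 0, 0.2, 0, 0, 0, 30, 0, 0, 0.2, 0, 0, 0, 30, 0, 0, 0.2, 0, 0, 0, 30, 0, 0, 0.2, 0, 0, 0, 30, 0, 0, 0.2, 0, 0, 0]
  squeeze: 25

```text
clock: 2.98
eef_pos: [0.5764, -0.1454, 0.0783]
tcp_rot: [0.999, 0.035, 0.002, -0.0]
contact_force: [-0.4, 0.1, -0.4]
finger_gap: 0.572
gripper_force: 25.0
```

Call:
play_rows:
  motion: [30, 0, 0, 0, 0, 0, 0, 30, 0, 0, 0, 0, 0, 0, 30, 0, 0, -0.5, 0, 0, 0, 30, 0, 0, -1, 0, 0, 0, 30, 0, 0, -1.5, 0, 0, 0]

```text
clock: 3.4
eef_pos: [0.5766, -0.1456, 0.0942]
tcp_rot: [0.999, 0.035, 0.003, 0.0]
contact_force: [0.4, 0.2, -0.5]
finger_gap: 0.575
gripper_force: 25.0
```

Call:
play_rows:
  motion: [30, 0, 0, -1.5, 0, 0, 0, 30, 0, 0, -3, 0, 0, 0, 30, 0, 0, -4.5, 0, 0, 0, 30, 0, 0, -6, 0, 0, 0, 30, 0, 0, -7.5, 0, 0, 0]

```text
clock: 3.82
eef_pos: [0.5761, -0.1456, 0.1701]
tcp_rot: [0.999, 0.035, 0.003, 0.0]
contact_force: [-0.5, 0.2, -0.5]
finger_gap: 0.57
gripper_force: 25.0
```

Call:
play_rows:
  motion: [30, 0, 0, -1.5, 0, 0, 0, 30, 0, 0, -3, 0, 0, 0, 30, 0, 0, -4.5, 0, 0, 0, 30, 0, 0, -5.5, 0, 0, 0, 30, 0, 0, -5.5, 0, 0, 0]

```text
clock: 4.23
eef_pos: [0.577, -0.146, 0.2273]
tcp_rot: [0.999, 0.035, 0.006, 0.001]
contact_force: [0.4, -0.1, -0.6]
finger_gap: 0.574
gripper_force: 25.0
```

```bash
python3 - <<'E'
from h import *
im,d=eyes.snapshot('scene');cv2.imwrite('pics/s2.png',im)
go([.54,.1,.24],down(4.2))
E
```

```text
t 4.2833 p [ 0.5764 -0.1458  0.2254] q [-0.34  0.18  1.26  0.    1.7   1.16] gap 0.5736188766871335 gf 24.998831748962402 F [ 0.3  0.3 -0.2]
shift cm [ -1.88 -24.77  -1.52]
turn deg [ 0.09 -0.49 -0.13]
```

View pics/s2.png

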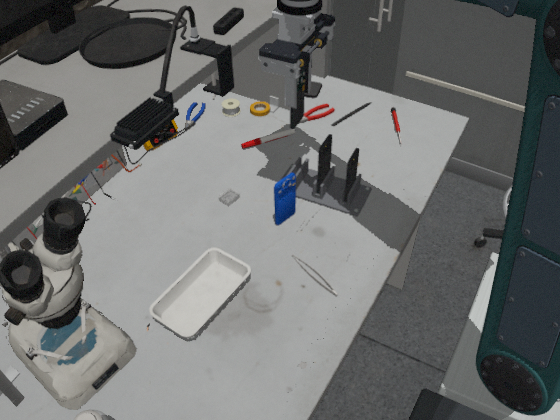

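The scene shows the board phone hanging upright and clear from the fingers at (297,100), with a and c still standing at (325,160) and (352,175). Carrying it to the tray.

Call:
play_rows:
  motion: [30, -0.1, -2.5, -0.5, 0, 0, 0, 30, -0.2, -6, -1, 0, 0, 0, 30, -0.3, -9.5, -1.5, 0, 0, 0, 30, -0.4, -13, -1.5, 0, 0, 0, 30, -0.6, -16.5, -1.5, 0, 0, 0]

```text
clock: 4.7
eef_pos: [0.5573, 0.02, 0.2374]
tcp_rot: [0.999, 0.035, 0.002, -0.0]
contact_force: [0.4, 0.0, -0.0]
finger_gap: 0.574
gripper_force: 25.0
```

Call:
play_rows:
  motion: [30, -0.1, -3.5, 0, 0, 0, -3, 30, -0.2, -7, 0, 0, 0, -6, 30, -0.3, -10.5, 0, 0, 0, -9, 30, -0.4, -14, 0, 0, 0, -12, 30, -0.6, -16.5, 0, 0, 0, -14]

```text
clock: 5.12
eef_pos: [0.5391, 0.1855, 0.2368]
tcp_rot: [0.987, 0.159, 0.001, -0.0]
contact_force: [-0.0, -0.6, -0.5]
finger_gap: 0.575
gripper_force: 25.0
```

```bash
python3 -c "
from h import *
go([.566,.195,.165],down(18.5,48))"
```

```text
t 5.1167 p [0.5391 0.1855 0.2368] q [0.23 0.13 1.29 0.   1.72 1.48] gap 0.575361235055339 gf 24.99824970960617 F [-0.  -0.6 -0.5]
shift cm [ 2.83 -0.06  7.19]
turn deg [ 0.09 47.84 -0.17]
```

Call:
play_rows:
  motion: [30, 0, 0, 0.5, 0, 5, 0, 30, 0.3, 0, 1, 0, 11, 0, 30, 0.7, 0, 2, 0, 17, 0, 30, 1, 0, 3, 0, 23, 0, 30, 1.4, 0, 3.5, 0, 29, 0]

```text
clock: 5.53
eef_pos: [0.5527, 0.1872, 0.2012]
tcp_rot: [0.955, 0.152, 0.251, -0.039]
contact_force: [0.0, -0.7, -0.1]
finger_gap: 0.574
gripper_force: 25.0
```

```bash
python3 -c "
from h import *
go([.566,.195,.165],down(18.5,50))"
```

```text
t 5.5333 p [0.5527 0.1872 0.2012] q [ 0.2  -0.19  1.76  0.07  1.07  1.43] gap 0.5737500980709582 gf 24.999454021453857 F [ 0.  -0.7 -0.1]
shift cm [-0.47 -0.34  3.9 ]
turn deg [ 0.32 20.6  -0.28]
```

Call:
play_rows:
  motion: [30, -0.1, 0, 1, 0, 6, 0, 30, -0.2, -0.1, 2, 0, 12, 0, 30, -0.3, -0.2, 3, 0, 18, 0, 30, -0.5, -0.3, 3.9, 0, 21, 0, 30, -0.5, -0.3, 3.9, 0, 21, 0]

```text
clock: 5.95
eef_pos: [0.5614, 0.1936, 0.1573]
tcp_rot: [0.897, 0.143, 0.414, -0.066]
contact_force: [-0.7, 0.8, -1.3]
finger_gap: 0.567
gripper_force: 25.0
```

Call:
play_rows:
  motion: [30, 0, 0, 0, 0, 0, 0, 30, 0, 0, 0, 0, 0, 0, 30, 0, 0, 0, 0, 0, 0, 30, 0, 0, 0, 0, 0, 0, 30, 0, 0, 0, 0, 0, 0]

```text
clock: 6.37
eef_pos: [0.568, 0.1947, 0.1689]
tcp_rot: [0.893, 0.142, 0.421, -0.066]
contact_force: [-0.6, 0.3, -0.0]
finger_gap: 0.574
gripper_force: 25.0
```

```bash
python3 - <<'E'
from h import *
go([.566,.195,.165],down(18.5,50))
for n in ('scene','top'):
    im,d=eyes.snapshot(n);cv2.imwrite(f'pics/{n}3.png',im);W=world(cam(n),d).reshape(-1,3)
    x,y,z=W.T
    t=(x>.45)&(x<.68)&(y>.08)&(y<.32)&(z>.017)&(z<.04);print(n,'tray',np.percentile(x[t],[1,99]).round(3),np.percentile(y[t],[1,99]).round(3))
    for c in(.459,.519):
        k=(abs(x-c)<.025)&(y>-.2)&(y<-.1)&(z>.09);print(' phone',W[k].mean(0).round(3),z[k].max().round(3))
a=cv2.imread('pics/scene3.png')[120:330,130:380];cv2.imwrite('pics/c3.png',cv2.resize(a,None,fx=2.8,fy=2.8,interpolation=2))
E
```

```text
t 6.3667 p [0.568  0.1947 0.1689] q [ 0.18 -0.3   2.07  0.22  0.51  1.29] gap 0.573866549186011 gf 24.998744130134583 F [-0.6  0.3 -0. ]
shift cm [-0.42 -0.09  0.11]
turn deg [ 0.39 -0.41 -0.2 ]
scene tray [0.522 0.63 ] [0.123 0.293]<stdin>:8: RuntimeWarning: Mean of empty slice.
  ret = um.true_divide(
Traceback (most recent call last):
ValueError: zero-size array to reduction operation maximum which has no identity
```

Call:
play_rows:
  motion: [30, 0, 0, 0, 0, 0, 0, 30, 0, 0, 0, 0, 0, 0, 30, 0, 0, 0, 0, 0, 0, 30, 0, 0, 0, 0, 0, 0, 30, 0, 0, 0, 0, 0, 0]

```text
clock: 6.83
eef_pos: [0.5668, 0.1945, 0.1669]
tcp_rot: [0.894, 0.142, 0.42, -0.066]
contact_force: [-0.2, -0.6, -0.2]
finger_gap: 0.575
gripper_force: 25.0
```

```bash
python3 - <<'E'
from h import *
go([.566,.195,.165],down(18.5,50))
for n in ('scene','top'):
    im,d=eyes.snapshot(n);cv2.imwrite(f'pics/{n}4.png',im);W=world(cam(n),d).reshape(-1,3)
    x,y,z=W.T
    t=(x>.45)&(x<.68)&(y>.08)&(y<.32)&(z>.017)&(z<.04);print(n,'tray',np.percentile(x[t],[1,99]).round(3),np.percentile(y[t],[1,99]).round(3))
    for c in(.459,.519):
        k=(abs(x-c)<.025)&(y>-.2)&(y<-.1)&(z>.09)&(z<.14);print(' phone',k.sum(),W[k].mean(0).round(3) if k.any() else '')
a=cv2.imread('pics/scene4.png')[60:360,100:500];b=cv2.imread('pics/top4.png')[60:360,100:500]
cv2.imwrite('pics/c4.png',np.hstack([a,b]))
E
```

```text
t 6.8333 p [0.5668 0.1945 0.1669] q [ 0.18 -0.3   2.08  0.22  0.51  1.29] gap 0.5747592741299596 gf 24.9986270070076 F [-0.2 -0.6 -0.2]
shift cm [-0.19 -0.07  0.08]
turn deg [ 0.38 -0.29 -0.22]
scene tray [0.522 0.63 ] [0.125 0.293]
 phone 0 
 phone 40 [ 0.518 -0.164  0.131]
top tray [0.528 0.633] [0.111 0.292]
 phone 128 [ 0.458 -0.155  0.114]
 phone 197 [ 0.518 -0.152  0.121]
```

View pics/c4.png

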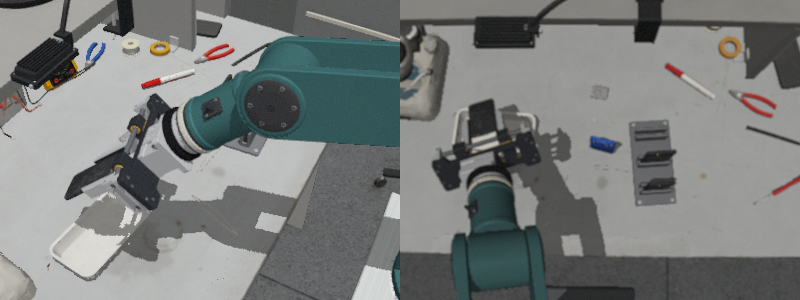

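The top half (right panel) shows the phone's closed back facing up, held over the tray at (483,118), with the two empties still in the rack at (655,157) and (655,183). I'll check its tilt from depth, then hand in.

```bash
python3 - <<'E'
from h import *
o=monitor.get_obs();im,d=eyes.snapshot('top');W=world(cam('top'),d).reshape(-1,3)
M=R.from_quat(o['tcp_rot']);L=M.inv().apply(W-o['eef_pos'])
k=(abs(L[:,1])<.02)&(abs(L[:,0])<.025)&(L[:,2]>.02)&(L[:,2]<.09)
P=W[k];c=np.median(P,0);n=np.linalg.svd(P-P.mean(0))[2][2];n*=np.sign(n[2])
ang=180-np.degrees(np.arccos(n[2]));end=L[k,2].max()
print(k.sum(),c,'z-axis angle',ang,'end ahead of tcp',end,'min z',P[:,2].min())
if ang>125 and P[:,2].min()>.06: print(finish_job())
E
```

```text
267 [0.60253564 0.20599512 0.1431151 ] z-axis angle 139.98160240676384 end ahead of tcp 0.06990409499060195 min z 0.12585701521125114
the job is handed in; nothing more can be done
None
```

The phone back with the board is out of the rack and handed in, held still above the middle of the tray with its board side tipped about 50 degrees downward; the tray and the two empty phone backs did not shift in the last camera check, but no verdict came back.

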